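# Sweep the spilt caps into the catch pan

### The arm

A 6-joint arm with a two-finger parallel gripper is mounted at the origin on a cart in front of the work surface, level with it; the furniture and walls round the work are solid. World frame = base frame: x ahead of the robot, y to its left, z up, the work surface at z = 0. Lengths are in m, angles in rad, forces in N, time in s.
With the tool pointing down it reaches from about 0.375 to 0.925 m from the base axis. Payload 5.7 kg.
Tool frame: the origin (TCP) lies at the very end of the fingers, on their centre line; the grasp point (between the pads) lies 19 mm behind it; z points along the fingers, y is the line along which they close (so a half turn about z gives the same grasp; the last joint's range is limited). The gripper opens to 85 mm and grips with 20 to 120 N. Pads are 22 mm wide; open, the fingers measure 114 mm over their backs; the gripper's body (76 mm by 85 mm) begins 54 mm behind the grasp point. The pads swing forward as they close: fully open they stand 13 mm farther back than shut.
Start: joints at [-1.421, 0.359, 1.51, -0, 1.272, -0.115], TCP at [0.157, -0.579, 0.231] pointing down, gripper open.
Joint ranges: [-2.97, 2.97], [-1.01, 2.36], [0.21, 2.38], [-0.96, 4.11], [0.2, 2.71], [-2.98, 2.98]. Speed limits (rad/s): [2.39, 2.39, 3.14, 3.14, 3.14, 3.14].

### API

Orientations are given as [roll, pitch, yaw] about the fixed x, y, z axes, in that order (R = Rz(yaw) Ry(pitch) Rx(roll)).
In Python, from workcell import ctrl, grab_frame, camera_info, finder gives the robot as it stands.
- The arm moves only by the shell command python3 -m inch 'ROWS' [FORCE]. ROWS is JSON, a list of rows, each an object of numbers: "claw": the finger opening in mm, from 0 to 85.4; "dx", "dy", "dz": the shift along the tool's x, y, z in mm; "ax", "ay", "az": the turn, a rotation vector about the tool's x, y, z in rad. In form: [{"claw": .., "dx": .., "dy": .., "dz": .., "ax": .., "ay": .., "az": ..}, ...]. A call has 1 to 8 rows; each row shifts and turns the commanded pose from where the row before left it, along the tool's axes as they then stand; what a row does not reach is not made up. A row lasts 1/12 s, in which the tool goes at most 41.7 mm and 7.16 degrees, less where a joint would pass 70% of its speed; a pose out of reach is approached as far as the arm can. A call with a gripper value outside its range is refused whole. The fingers move at their own pace and stop on an object; FORCE is the grip in N (left out, the last holds). Time passes only in rows, so rows that do not move let the fingers close. It gives the time, the measured TCP pose, the force, the opening and the grip force at its end, in the units of the state.
- ctrl.state(): the state, without advancing time (a new reading comes with each control period).
- grab_frame(name): name is "scene" or "top" or "wrist"; returns the picture (400x640x3 uint8, blue, green, red); there is no depth.
- camera_info(name): a dict with "fovy" (degrees; the focal length in pixels is half the picture's height over the tangent of half this angle, whatever the lens; pixels are square), "cx", "cy" (the principal point, pixels), "xyz" and "orientation" of the camera in the world; the wrist camera has in their place "tool_from_camera" (4x4, takes a point from camera to tool coordinates, whose origin is the TCP and whose axes are the flange's). Camera axes: x right, y up, looking along -z (the intrinsics and any distortion apply to the point x, -y, -z); pixel columns grow to the right and rows downward; lengths in m; the calibration is good to about 2 mm. A picture is of the moment at which its call begins: read the wrist's pose just before it. camera_info takes no time and is no camera call.
- ctrl.finish_job(): hands the job in; it is judged then, once.
Trained networks look in the newest picture that a camera, given by its name, has taken for a name from the list of things; names that differ only in an ending like _2 or _b are one class to them, and where a whole thing is asked for, a point or a joint stands for the part that bears it (a point fixed in the world has none). Each returns a list of dicts, best first, with "confidence" (0 to 1); they miss things now and then, are a little off and sometimes report something else, mostly with a low value. They report only what shows in the picture. A call takes as long as a camera call. They do not tell look-alikes from the thing itself.
- finder.silhouettes(camera, query): "region" (400x640 bool, what is visible of it) and "box" ([centre column, centre row, width, height] in pixels, round what is visible of it).
- finder.mark_of(camera, query): "xy" ([column, row] in pixels: a listed point, or the origin of a listed thing).
The state is a dict: "t": time; "q": joint angles; "joint_velocities": joint speeds; "effort": joint torques, N m; "tool_pos": TCP position; "tool_rot": TCP orientation; "contact_force": force on the tool from outside, world axes, zero at the start; "moment": the same for the moment, N m; "gripper_width": finger opening in m; "grip_force": force on a finger pad.
Only numpy, scipy, OpenCV 4.12 (cv2) and the standard library are available. Lean on these libraries where they do the work, as an engineer would, in place of code of your own. Each camera call takes 0.05 s, during which the arm holds its last target. There are 200 camera calls.

### The job

Three blue screw caps have been spilt on the worktop. Using the closed fingertips as a brush, sweep all three along the worktop through the open side of the green catch pan until each lies wholly inside it; do not pick up or lift any of them. Leave the two sample vials standing nearby upright and where they are.

Things in the scene. Friction and masses are not known exactly. Their poses are not given: they have to be found in the camera images.
- catch_pan: green three-sided catch pan, fixed. Origin at the centre of its underside; x from the open mouth (x = -73 mm) to the back wall (inner face +69 mm), y along the mouth (side walls' inner faces at -109 and +109 mm), z up. Walls 4 mm thick, 29 mm high with the rim. No sill: the grey floor is flush with the worktop (z = 0). Black grip loop 35 mm behind the back. The mouth roughly faces the robot.
- cap_0: blue ribbed screw cap with a 12 mm white dot on its flat top, lying flat and loose on the worktop: 32 mm in diameter (34 mm over the ribs), 14 mm high, 14 to 28 g; slides when pushed. Origin at the centre of its underside, z up. It starts 8 to 15 cm in front of the pan's mouth.
- cap_1: blue ribbed screw cap with a 12 mm white dot on its flat top, lying flat and loose on the worktop: 32 mm in diameter (34 mm over the ribs), 14 mm high, 14 to 28 g; slides when pushed. Origin at the centre of its underside, z up. It starts 8 to 15 cm in front of the pan's mouth.
- cap_2: blue ribbed screw cap with a 12 mm white dot on its flat top, lying flat and loose on the worktop: 32 mm in diameter (34 mm over the ribs), 14 mm high, 14 to 28 g; slides when pushed. Origin at the centre of its underside, z up. It starts 8 to 15 cm in front of the pan's mouth.
- vial_red: clear sample vial with a red screw lid, standing loose and upright near the caps, 25 mm in diameter, 54 mm high, 40 g, easily knocked over. Origin at the centre of its underside, z along its axis. It must stay where it stands.
- vial_yellow: clear sample vial with a yellow screw lid, standing loose and upright near the caps, 25 mm in diameter, 54 mm high, 40 g, easily knocked over. Origin at the centre of its underside, z along its axis. It must stay where it stands.
Mind the look-alikes: they are no part of the job. What is shaped like the cap_0 but orange or red is not meant.

How it is judged:
By the outcome, as a careful person would: the job done as asked, in the order asked, and still so for the second after the job is handed in, with the robot touching nothing.
It also fails if it takes over 53 s, if anything falls off the work surface, if the arm or the gripper's body presses on something with over 40 N, if the wrist force passes 120 N, or if a joint passes its speed limit or range.

## Working session

There is one attempt and no reset: what is moved stays moved. The work goes in short steps, Python scripts to look and compute and a shell command to move; the robot and the scene stay as the last step left them, time stands still between calls to the robot, and variables do not carry over. Pictures are saved under pics/ and viewed, at most 10 in all, crops included, and the job is handed in when it is done.

```bash
mkdir -p pics; ls
cat > h.py <<'E'
import numpy as np, cv2
from scipy.spatial.transform import Rotation as R
from workcell import ctrl, grab_frame, camera_info, finder
def ray(name,uv,z):
    i=camera_info(name); f=200/np.tan(np.radians(i["fovy"])/2)
    d=np.array([(uv[0]-i["cx"])/f,-(uv[1]-i["cy"])/f,-1.])
    M=R.from_euler("xyz",i["orientation"]).as_matrix(); d=M@d; o=np.array(i["xyz"])
    return (o+d*(z-o[2])/d[2])
E
python3 - <<'E'
from h import *
for n in("scene","top"):
    print(camera_info(n)); cv2.imwrite(f"pics/{n}0.png",grab_frame(n))
s=ctrl.state();print(s["t"],s["tool_pos"],s["tool_rot"],s["gripper_width"])
for q in("cap_0","vial_red","vial_yellow","catch_pan"):
    for r in finder.mark_of("top",q): print(q,r, ray("top",r["xy"],0).round(3))
E
```

```text
pics
{'fovy': 57.35248964369995, 'cx': 322.2083527041811, 'cy': 204.24911542098675, 'xyz': array([ 0.20961609, -0.91799745,  0.60874906]), 'orientation': array([ 0.84034953, -0.00749082, -0.47205549])}
{'fovy': 52.44311332139229, 'cx': 319.9440288527754, 'cy': 199.86883457722908, 'xyz': array([ 0.38700605, -0.38131208,  0.8981387 ]), 'orientation': array([ 0.1215572 ,  0.04840924, -1.58233483])}
0.1 [ 0.15694069 -0.57847996  0.23052729] [-3.13990544e+00 -2.07958651e-04  2.64771550e-01] 0.08573191712456499
cap_0 {'xy': [416.0, 234.9], 'confidence': 0.76} [ 0.417 -0.548  0.   ]
cap_0 {'xy': [348.7, 229.9], 'confidence': 0.75} [ 0.43  -0.402  0.   ]
cap_0 {'xy': [411.4, 200.1], 'confidence': 0.71} [ 0.493 -0.541  0.   ]
cap_0 {'xy': [380.9, 236.9], 'confidence': 0.63} [ 0.413 -0.472  0.   ]
cap_0 {'xy': [251.8, 222.7], 'confidence': 0.61} [ 0.449 -0.186  0.   ]
cap_0 {'xy': [271.9, 248.9], 'confidence': 0.45} [ 0.39  -0.231  0.   ]
vial_red {'xy': [311.1, 249.8], 'confidence': 0.53} [ 0.387 -0.318  0.   ]
vial_yellow {'xy': [380.0, 179.9], 'confidence': 0.72} [ 0.54  -0.474  0.   ]
catch_pan {'xy': [307.6, 155.1], 'confidence': 0.56} [ 0.6   -0.312  0.   ]
```

View pics/top0.png

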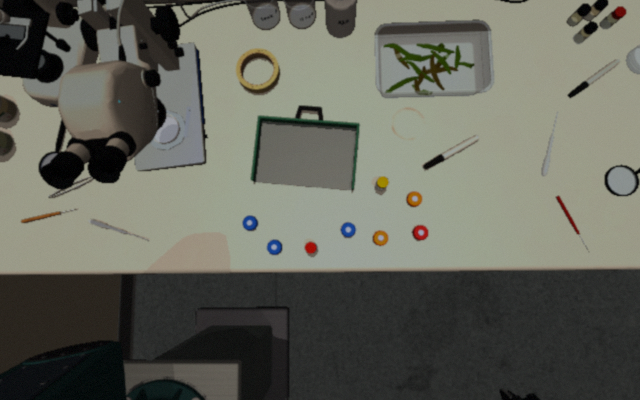

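View pics/scene0.png

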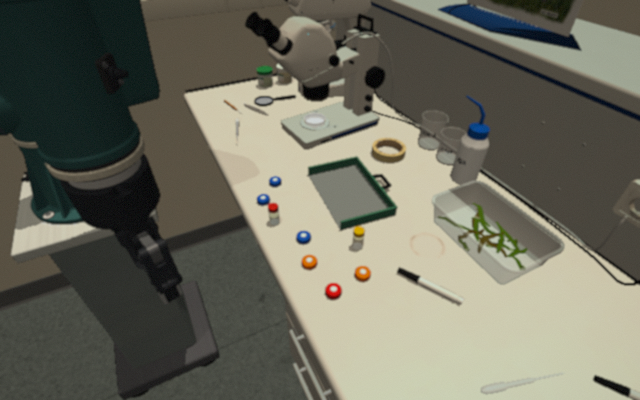

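The top view shows the blue caps at (250,223), (274,247) and (348,230). The red vial is at (311,248), the yellow vial at (382,184), and the pan mouth runs from (252,183) to (354,190). The orange and red caps at (414,199), (380,238) and (420,232) are decoys.

```bash
cat >> h.py <<'E'
def blobs(img,lo,hi,n,z,name="top"):
    m=cv2.inRange(cv2.cvtColor(img,cv2.COLOR_BGR2HSV),lo,hi); m[260:]=0
    k,l,s,c=cv2.connectedComponentsWithStats(cv2.morphologyEx(m,cv2.MORPH_CLOSE,np.ones((7,7),np.uint8)))
    return [(c[i].round(1).tolist(),int(s[i,4]),(ray(name,c[i],z)[:2]*1000).round().tolist()) for i in range(1,k) if s[i,4]>n]
def caps(img): return [b for b in blobs(img,(105,110,60),(125,255,255),60,.010) if b[1]<400]
E
python3 - <<'E'
from h import *
im=cv2.imread("pics/top0.png")
print(caps(im)); print("Y",blobs(im,(20,150,90),(32,255,255),30,.05)); print("R",blobs(im,(0,170,80),(6,255,255),30,.05))
m=cv2.inRange(cv2.cvtColor(im,cv2.COLOR_BGR2HSV),(60,80,20),(95,255,255)); m[:100]=0;m[200:]=0;m[:,:240]=0;m[:,370:]=0
pts=np.argwhere(m)[:,::-1]; print(len(pts))
w=np.array([ray("top",p,.02)[:2]*1000 for p in pts]).astype(np.float32)
r=cv2.minAreaRect(w); print(r, cv2.boxPoints(r).round())
for q in((252,184),(354,191)): print(ray("top",q,0)[:2]*1000)
cv2.imwrite("pics/c.png",cv2.resize(im[100:280,220:440],None,fx=3.3,fy=3.3,interpolation=2))
E
```

```text
[([249.6, 222.6], 160, [448.0, -183.0]), ([347.8, 229.5], 158, [430.0, -400.0]), ([274.1, 246.6], 164, [395.0, -238.0])]
Y [([382.2, 181.9], 99, [527.0, -473.0])]
R [([620.2, 11.1], 75, [889.0, -993.0]), ([567.2, 214.1], 94, [453.0, -845.0]), ([420.1, 232.4], 163, [420.0, -547.0]), ([310.4, 247.4], 90, [392.0, -320.0])]
720
((605.0209350585938, -307.9594421386719), (227.66725158691406, 147.09178161621094), 83.70374298095703) [[ 519. -413.]
 [ 666. -429.]
 [ 691. -203.]
 [ 544. -187.]]
[ 536.15756808 -185.76765272]
[ 515.92269856 -415.24421369]
```

View pics/c.png

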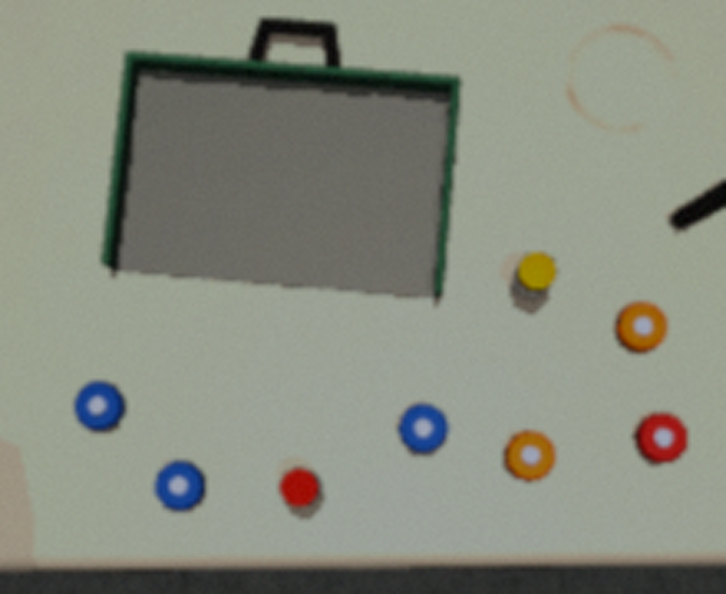

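The pan centre is at about (605,-308) mm with its axis at yaw -0.11. I'll push cap B first, at (395,-238), with yaw about -0.29. Next is A at yaw about -0.44, then C at yaw about 0.26. Tool x is the push direction.

```bash
python3 -m inch '[{"claw":0,"dx":23,"dy":-24,"dz":0},{"claw":0,"dx":23,"dy":-24,"dz":0},{"claw":0,"dx":23,"dy":-24,"dz":0},{"claw":0,"dx":23,"dy":-24,"dz":0},{"claw":0,"dx":23,"dy":-24,"dz":0},{"claw":0,"dx":23,"dy":-24,"dz":0},{"claw":0,"dx":23,"dy":-24,"dz":0},{"claw":0,"dx":23,"dy":-24,"dz":0}]'
python3 -m inch '[{"claw":0,"dx":23,"dy":-24,"dz":15},{"claw":0,"dx":23,"dy":-24,"dz":15},{"claw":0,"dx":23,"dy":-24,"dz":15},{"claw":0,"dz":15,"az":0.11},{"claw":0,"dz":15,"az":0.11},{"claw":0,"az":0.11},{"claw":0,"az":0.11},{"claw":0,"az":0.113}]'
```

```text
validation failed for argument at $[0]...
validation failed for argument at $[0]...
```

```bash
python3 -m inch '[{"claw":0,"dx":23,"dy":-24,"dz":0,"ax":0,"ay":0,"az":0},{"claw":0,"dx":23,"dy":-24,"dz":0,"ax":0,"ay":0,"az":0},{"claw":0,"dx":23,"dy":-24,"dz":0,"ax":0,"ay":0,"az":0},{"claw":0,"dx":23,"dy":-24,"dz":0,"ax":0,"ay":0,"az":0},{"claw":0,"dx":23,"dy":-24,"dz":0,"ax":0,"ay":0,"az":0},{"claw":0,"dx":23,"dy":-24,"dz":0,"ax":0,"ay":0,"az":0},{"claw":0,"dx":23,"dy":-24,"dz":0,"ax":0,"ay":0,"az":0},{"claw":0,"dx":23,"dy":-24,"dz":0,"ax":0,"ay":0,"az":0}]'
```

```text
t: 0.97
tool_pos: [0.2848, -0.3441, 0.2314]
tool_rot: [3.141, -0.0, 0.264]
contact_force: [0.5, 0.4, -0.2]
gripper_width: 0.0002
grip_force: 0.0
```

```bash
python3 -m inch '[{"claw":0,"dx":24,"dy":-24,"dz":20,"ax":0,"ay":0,"az":0},{"claw":0,"dx":24,"dy":-24,"dz":20,"ax":0,"ay":0,"az":0},{"claw":0,"dx":24,"dy":-24,"dz":20,"ax":0,"ay":0,"az":0},{"claw":0,"dx":24,"dy":-25,"dz":20,"ax":0,"ay":0,"az":0.11},{"claw":0,"dx":0,"dy":0,"dz":20,"ax":0,"ay":0,"az":0.11},{"claw":0,"dx":0,"dy":0,"dz":20,"ax":0,"ay":0,"az":0.11},{"claw":0,"dx":0,"dy":0,"dz":20,"ax":0,"ay":0,"az":0.11},{"claw":0,"dx":0,"dy":0,"dz":0,"ax":0,"ay":0,"az":0.112}]'
```

```text
t: 1.63
tool_pos: [0.3496, -0.2262, 0.0894]
tool_rot: [-3.139, 0.005, -0.287]
contact_force: [-0.1, 1.0, -0.8]
gripper_width: -0.0003
grip_force: 0.0
```

Run:
```python
from h import *
im=grab_frame("top");cv2.imwrite("pics/t1.png",im[90:290,200:460]);print(caps(im))
im=grab_frame("wrist");cv2.imwrite("pics/w1.png",im)
s=ctrl.state();print(s["tool_pos"],s["tool_rot"])
```

```text
[([249.6, 222.6], 156, [448.0, -183.0]), ([347.8, 229.4], 157, [430.0, -400.0]), ([274.1, 246.7], 161, [395.0, -238.0])]
[ 0.35064721 -0.22743991  0.09129606] [-3.14060921e+00  1.85650427e-03 -2.83952070e-01]
```

View pics/w1.png

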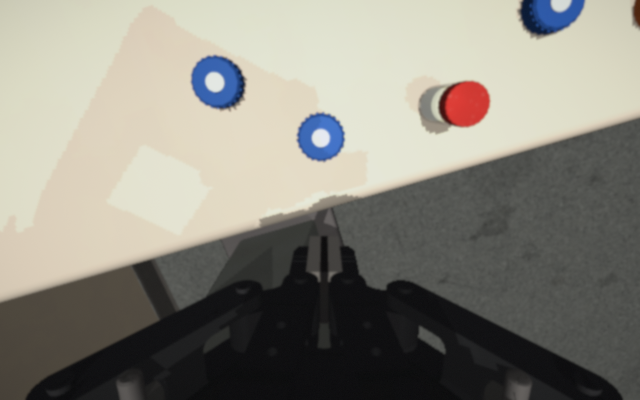

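The wrist view shows cap B (321,137) straight ahead of the closed tips (324,240), with the red vial well to the right at (462,104). Next I'll lower and push.

```bash
python3 -m inch '[{"claw":0,"dx":0,"dy":0,"dz":25,"ax":0,"ay":0,"az":0},{"claw":0,"dx":0,"dy":-1,"dz":25,"ax":0,"ay":0,"az":0},{"claw":0,"dx":0,"dy":-1,"dz":20,"ax":0,"ay":0,"az":0},{"claw":0,"dx":0,"dy":0,"dz":15,"ax":0,"ay":0,"az":0},{"claw":0,"dx":6,"dy":0,"dz":0,"ax":0,"ay":0,"az":0},{"claw":0,"dx":10,"dy":0,"dz":0,"ax":0,"ay":0,"az":0},{"claw":0,"dx":10,"dy":0,"dz":0,"ax":0,"ay":0,"az":0},{"claw":0,"dx":12,"dy":0,"dz":0,"ax":0,"ay":0,"az":0}]'
python3 -m inch '[{"claw":0,"dx":12,"dy":0,"dz":0,"ax":0,"ay":0,"az":0},{"claw":0,"dx":12,"dy":0,"dz":0,"ax":0,"ay":0,"az":0},{"claw":0,"dx":12,"dy":0,"dz":0,"ax":0,"ay":0,"az":0},{"claw":0,"dx":12,"dy":0,"dz":0,"ax":0,"ay":0,"az":0},{"claw":0,"dx":12,"dy":0,"dz":0,"ax":0,"ay":0,"az":0},{"claw":0,"dx":12,"dy":0,"dz":0,"ax":0,"ay":0,"az":0},{"claw":0,"dx":10,"dy":0,"dz":0,"ax":0,"ay":0,"az":0},{"claw":0,"dx":4,"dy":0,"dz":0,"ax":0,"ay":0,"az":0}]'
python3 - <<'E'
from h import *
im=grab_frame("wrist");cv2.imwrite("pics/w2.png",im)
print(caps(grab_frame("top")))
E
```

```text
t: 2.4
tool_pos: [0.3902, -0.238, 0.0084]
tool_rot: [3.141, -0.003, -0.282]
contact_force: [-0.7, 0.9, -0.2]
gripper_width: 0.0002
grip_force: 0.0
t: 3.07
tool_pos: [0.4743, -0.2624, 0.0087]
tool_rot: [3.14, -0.005, -0.282]
contact_force: [0.1, -0.8, -1.1]
gripper_width: -0.0
grip_force: 0.1
[([347.8, 229.4], 155, [430.0, -400.0])]
```

View pics/w2.png

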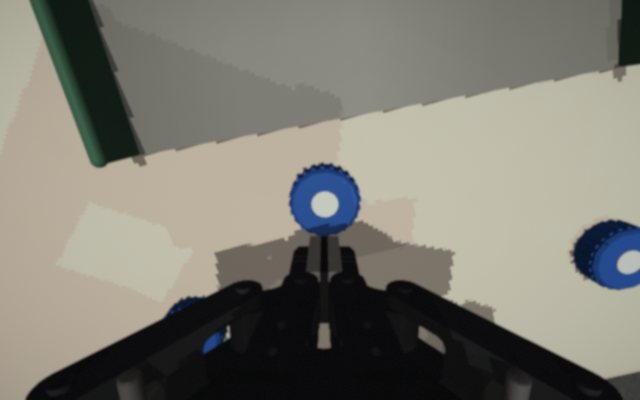

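Cap B (325,204) sits centred against the closed tips, just short of the pan mouth. I'll keep pushing.

```bash
python3 -m inch '[{"claw":0,"dx":6,"dy":0,"dz":0,"ax":0,"ay":0,"az":0},{"claw":0,"dx":12,"dy":0,"dz":0,"ax":0,"ay":0,"az":0},{"claw":0,"dx":12,"dy":0,"dz":0,"ax":0,"ay":0,"az":0},{"claw":0,"dx":12,"dy":0,"dz":0,"ax":0,"ay":0,"az":0},{"claw":0,"dx":12,"dy":0,"dz":0,"ax":0,"ay":0,"az":0},{"claw":0,"dx":12,"dy":0,"dz":0,"ax":0,"ay":0,"az":0},{"claw":0,"dx":12,"dy":0,"dz":0,"ax":0,"ay":0,"az":0},{"claw":0,"dx":12,"dy":0,"dz":0,"ax":0,"ay":0,"az":0}]'
python3 -m inch '[{"claw":0,"dx":12,"dy":0,"dz":0,"ax":0,"ay":0,"az":0},{"claw":0,"dx":12,"dy":0,"dz":0,"ax":0,"ay":0,"az":0},{"claw":0,"dx":12,"dy":0,"dz":0,"ax":0,"ay":0,"az":0},{"claw":0,"dx":10,"dy":0,"dz":0,"ax":0,"ay":0,"az":0},{"claw":0,"dx":6,"dy":0,"dz":0,"ax":0,"ay":0,"az":0},{"claw":0,"dx":3,"dy":0,"dz":0,"ax":0,"ay":0,"az":0},{"claw":0,"dx":0,"dy":0,"dz":0,"ax":0,"ay":0,"az":0},{"claw":0,"dx":0,"dy":0,"dz":0,"ax":0,"ay":0,"az":0}]'
python3 - <<'E'
from h import *
im=grab_frame("wrist");cv2.imwrite("pics/w3.png",im)
print(caps(grab_frame("top")))
E
```

```text
t: 3.83
tool_pos: [0.557, -0.2857, 0.0069]
tool_rot: [-3.141, 0.001, -0.283]
contact_force: [0.9, 0.3, -0.2]
gripper_width: 0.0001
grip_force: 0.1
t: 4.5
tool_pos: [0.6093, -0.3009, 0.0068]
tool_rot: [-3.141, 0.001, -0.283]
contact_force: [-0.7, -0.6, 0.5]
gripper_width: 0.0
grip_force: 0.0
[([249.6, 222.6], 157, [448.0, -183.0]), ([347.8, 229.4], 155, [430.0, -400.0])]
```

View pics/w3.png

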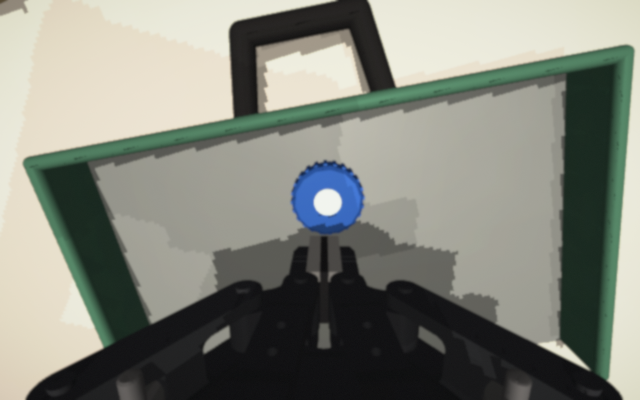

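Cap B lies well inside the pan at (328,200). Now I'll lift, go round behind cap A and turn to yaw -0.44.

```bash
python3 -m inch '[{"claw":0,"dx":-10,"dy":0,"dz":0,"ax":0,"ay":0,"az":0},{"claw":0,"dx":-5,"dy":0,"dz":-30,"ax":0,"ay":0,"az":0},{"claw":0,"dx":-10,"dy":0,"dz":-30,"ax":0,"ay":0,"az":0},{"claw":0,"dx":-30,"dy":-10,"dz":-20,"ax":0,"ay":0,"az":0},{"claw":0,"dx":-30,"dy":-11,"dz":0,"ax":0,"ay":0,"az":0},{"claw":0,"dx":-30,"dy":-11,"dz":0,"ax":0,"ay":0,"az":0},{"claw":0,"dx":-30,"dy":-11,"dz":0,"ax":0,"ay":0,"az":0},{"claw":0,"dx":-30,"dy":-11,"dz":0,"ax":0,"ay":0,"az":0}]'
python3 -m inch '[{"claw":0,"dx":-30,"dy":-11,"dz":0,"ax":0,"ay":0,"az":0},{"claw":0,"dx":-30,"dy":-11,"dz":0,"ax":0,"ay":0,"az":0},{"claw":0,"dx":0,"dy":0,"dz":0,"ax":0,"ay":0,"az":0.08},{"claw":0,"dx":0,"dy":0,"dz":0,"ax":0,"ay":0,"az":0.08},{"claw":0,"dx":0,"dy":0,"dz":0,"ax":0,"ay":0,"az":0}]'
```

```text
t: 5.27
tool_pos: [0.4544, -0.1991, 0.0872]
tool_rot: [-3.141, 0.0, -0.283]
contact_force: [0.2, 0.0, 0.4]
gripper_width: 0.0002
grip_force: 0.0
t: 5.68
tool_pos: [0.4039, -0.1617, 0.0872]
tool_rot: [-3.142, 0.001, -0.446]
contact_force: [-0.5, 0.6, 0.7]
gripper_width: -0.0001
grip_force: 0.0
```

```bash
python3 -m inch '[{"claw":0,"dx":0,"dy":0,"dz":25,"ax":0,"ay":0,"az":0},{"claw":0,"dx":0,"dy":0,"dz":25,"ax":0,"ay":0,"az":0},{"claw":0,"dx":0,"dy":0,"dz":20,"ax":0,"ay":0,"az":0},{"claw":0,"dx":0,"dy":0,"dz":10,"ax":0,"ay":0,"az":0},{"claw":0,"dx":6,"dy":0,"dz":0,"ax":0,"ay":0,"az":0},{"claw":0,"dx":10,"dy":0,"dz":0,"ax":0,"ay":0,"az":0},{"claw":0,"dx":10,"dy":0,"dz":0,"ax":0,"ay":0,"az":0},{"claw":0,"dx":12,"dy":0,"dz":0,"ax":0,"ay":0,"az":0}]'
python3 -m inch '[{"claw":0,"dx":12,"dy":0,"dz":0,"ax":0,"ay":0,"az":0},{"claw":0,"dx":12,"dy":0,"dz":0,"ax":0,"ay":0,"az":0},{"claw":0,"dx":12,"dy":0,"dz":0,"ax":0,"ay":0,"az":0},{"claw":0,"dx":12,"dy":0,"dz":0,"ax":0,"ay":0,"az":0},{"claw":0,"dx":12,"dy":0,"dz":0,"ax":0,"ay":0,"az":0},{"claw":0,"dx":12,"dy":0,"dz":0,"ax":0,"ay":0,"az":0},{"claw":0,"dx":12,"dy":0,"dz":0,"ax":0,"ay":0,"az":0},{"claw":0,"dx":12,"dy":0,"dz":0,"ax":0,"ay":0,"az":0}]'
python3 -m inch '[{"claw":0,"dx":12,"dy":0,"dz":0,"ax":0,"ay":0,"az":0},{"claw":0,"dx":12,"dy":0,"dz":0,"ax":0,"ay":0,"az":0},{"claw":0,"dx":12,"dy":0,"dz":0,"ax":0,"ay":0,"az":0},{"claw":0,"dx":10,"dy":0,"dz":0,"ax":0,"ay":0,"az":0},{"claw":0,"dx":8,"dy":0,"dz":0,"ax":0,"ay":0,"az":0},{"claw":0,"dx":4,"dy":0,"dz":0,"ax":0,"ay":0,"az":0},{"claw":0,"dx":2,"dy":0,"dz":0,"ax":0,"ay":0,"az":0},{"claw":0,"dx":0,"dy":0,"dz":0,"ax":0,"ay":0,"az":0}]'
python3 - <<'E'
from h import *
im=grab_frame("wrist");cv2.imwrite("pics/w4.png",im)
print(caps(grab_frame("top")))
E
```

```text
t: 6.35
tool_pos: [0.4417, -0.1799, 0.0081]
tool_rot: [3.141, -0.002, -0.442]
contact_force: [0.8, -1.1, -0.5]
gripper_width: 0.0001
grip_force: 0.1
t: 7.02
tool_pos: [0.5292, -0.2214, 0.0086]
tool_rot: [3.141, -0.003, -0.442]
contact_force: [-0.6, -0.9, 1.0]
gripper_width: 0.0004
grip_force: 0.1
t: 7.68
tool_pos: [0.5811, -0.2459, 0.0072]
tool_rot: [-3.141, -0.0, -0.443]
contact_force: [0.1, -0.3, -0.2]
gripper_width: 0.0001
grip_force: 0.0
[([306.2, 139.5], 162, [634.0, -310.0]), ([347.8, 229.4], 155, [430.0, -400.0])]
```

View pics/w4.png

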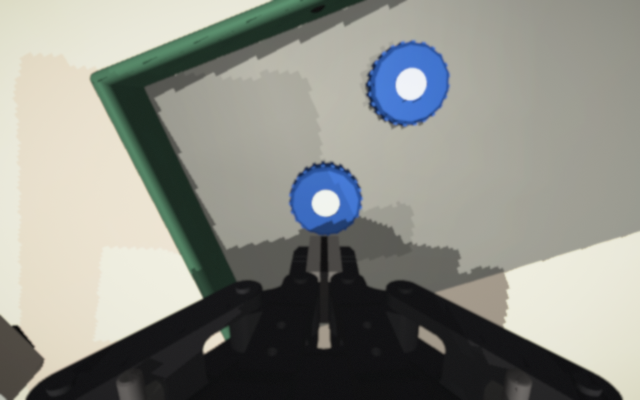

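Cap A is inside at (325,200), clear of cap B at (411,84). Next is cap C.

```bash
python3 -m inch '[{"claw":0,"dx":-10,"dy":0,"dz":0,"ax":0,"ay":0,"az":0},{"claw":0,"dx":-5,"dy":0,"dz":-30,"ax":0,"ay":0,"az":0},{"claw":0,"dx":-5,"dy":0,"dz":-30,"ax":0,"ay":0,"az":0},{"claw":0,"dx":-12,"dy":29,"dz":-20,"ax":0,"ay":0,"az":0},{"claw":0,"dx":-12,"dy":34,"dz":0,"ax":0,"ay":0,"az":0},{"claw":0,"dx":-12,"dy":34,"dz":0,"ax":0,"ay":0,"az":0},{"claw":0,"dx":-12,"dy":34,"dz":0,"ax":0,"ay":0,"az":0},{"claw":0,"dx":-12,"dy":34,"dz":0,"ax":0,"ay":0,"az":0}]'
python3 -m inch '[{"claw":0,"dx":-12,"dy":34,"dz":0,"ax":0,"ay":0,"az":0},{"claw":0,"dx":-12,"dy":34,"dz":0,"ax":0,"ay":0,"az":-0.1},{"claw":0,"dx":0,"dy":0,"dz":0,"ax":0,"ay":0,"az":-0.1},{"claw":0,"dx":0,"dy":0,"dz":0,"ax":0,"ay":0,"az":-0.1},{"claw":0,"dx":0,"dy":0,"dz":0,"ax":0,"ay":0,"az":-0.1},{"claw":0,"dx":0,"dy":0,"dz":0,"ax":0,"ay":0,"az":-0.1},{"claw":0,"dx":0,"dy":0,"dz":0,"ax":0,"ay":0,"az":-0.1},{"claw":0,"dx":0,"dy":0,"dz":0,"ax":0,"ay":0,"az":-0.108}]'
python3 -m inch '[{"claw":0,"dx":0,"dy":0,"dz":0,"ax":0,"ay":0,"az":0}]'
python3 -c "
from h import *
print(caps(grab_frame('top')))"
```

```text
t: 8.45
tool_pos: [0.4355, -0.3603, 0.0872]
tool_rot: [-3.141, 0.001, -0.442]
contact_force: [-0.6, -0.8, -0.6]
gripper_width: -0.0002
grip_force: 0.0
t: 9.12
tool_pos: [0.3858, -0.4104, 0.0868]
tool_rot: [-3.14, 0.001, 0.27]
contact_force: [0.5, 0.1, -0.4]
gripper_width: 0.0002
grip_force: 0.0
t: 9.2
tool_pos: [0.3859, -0.4105, 0.0868]
tool_rot: [-3.14, 0.0, 0.269]
contact_force: [-0.8, 0.1, 0.1]
gripper_width: -0.0002
grip_force: 0.0
[([306.2, 139.4], 161, [634.0, -310.0]), ([283.2, 153.1], 167, [604.0, -258.0])]
```

```bash
python3 -m inch '[{"claw":0,"dx":0,"dy":1,"dz":25,"ax":0,"ay":0,"az":0},{"claw":0,"dx":0,"dy":0,"dz":25,"ax":0,"ay":0,"az":0},{"claw":0,"dx":0,"dy":0,"dz":20,"ax":0,"ay":0,"az":0},{"claw":0,"dx":0,"dy":0,"dz":10,"ax":0,"ay":0,"az":0},{"claw":0,"dx":6,"dy":0,"dz":0,"ax":0,"ay":0,"az":0},{"claw":0,"dx":10,"dy":0,"dz":0,"ax":0,"ay":0,"az":0},{"claw":0,"dx":10,"dy":0,"dz":0,"ax":0,"ay":0,"az":0},{"claw":0,"dx":12,"dy":0,"dz":0,"ax":0,"ay":0,"az":0}]'
python3 -m inch '[{"claw":0,"dx":12,"dy":0,"dz":0,"ax":0,"ay":0,"az":0},{"claw":0,"dx":12,"dy":0,"dz":0,"ax":0,"ay":0,"az":0},{"claw":0,"dx":12,"dy":0,"dz":0,"ax":0,"ay":0,"az":0},{"claw":0,"dx":12,"dy":0,"dz":0,"ax":0,"ay":0,"az":0},{"claw":0,"dx":12,"dy":0,"dz":0,"ax":0,"ay":0,"az":0},{"claw":0,"dx":12,"dy":0,"dz":0,"ax":0,"ay":0,"az":0},{"claw":0,"dx":12,"dy":0,"dz":0,"ax":0,"ay":0,"az":0},{"claw":0,"dx":12,"dy":0,"dz":0,"ax":0,"ay":0,"az":0}]'
python3 -m inch '[{"claw":0,"dx":12,"dy":0,"dz":0,"ax":0,"ay":0,"az":0},{"claw":0,"dx":12,"dy":0,"dz":0,"ax":0,"ay":0,"az":0},{"claw":0,"dx":10,"dy":0,"dz":0,"ax":0,"ay":0,"az":0},{"claw":0,"dx":8,"dy":0,"dz":0,"ax":0,"ay":0,"az":0},{"claw":0,"dx":4,"dy":0,"dz":0,"ax":0,"ay":0,"az":0},{"claw":0,"dx":2,"dy":0,"dz":0,"ax":0,"ay":0,"az":0},{"claw":0,"dx":0,"dy":0,"dz":0,"ax":0,"ay":0,"az":0},{"claw":0,"dx":-10,"dy":0,"dz":0,"ax":0,"ay":0,"az":0}]'
python3 -m inch '[{"claw":0,"dx":-10,"dy":0,"dz":0,"ax":0,"ay":0,"az":0},{"claw":0,"dx":-5,"dy":0,"dz":-30,"ax":0,"ay":0,"az":0},{"claw":0,"dx":-5,"dy":0,"dz":-30,"ax":0,"ay":0,"az":0},{"claw":0,"dx":-10,"dy":0,"dz":-30,"ax":0,"ay":0,"az":0},{"claw":0,"dx":-35,"dy":0,"dz":-20,"ax":0,"ay":0,"az":0},{"claw":0,"dx":-35,"dy":0,"dz":-20,"ax":0,"ay":0,"az":0},{"claw":0,"dx":-35,"dy":0,"dz":0,"ax":0,"ay":0,"az":0},{"claw":0,"dx":-35,"dy":0,"dz":0,"ax":0,"ay":0,"az":0}]'
python3 - <<'E'
from h import *
im=grab_frame("top");cv2.imwrite("pics/t5.png",cv2.resize(im[100:280,220:440],None,fx=3.3,fy=3.3,interpolation=2))
print(caps(im));print("Y",blobs(im,(20,150,90),(32,255,255),30,.05)); print("R",blobs(im,(0,170,80),(6,255,255),30,.05))
E
```

```text
t: 9.92
tool_pos: [0.4256, -0.4032, 0.0084]
tool_rot: [3.139, -0.001, 0.264]
contact_force: [0.3, -0.8, 1.0]
gripper_width: 0.0001
grip_force: 0.1
t: 10.58
tool_pos: [0.5176, -0.3772, 0.0069]
tool_rot: [-3.141, 0.0, 0.265]
contact_force: [-0.0, -0.4, 0.6]
gripper_width: 0.0005
grip_force: 0.2
t: 11.25
tool_pos: [0.5543, -0.3676, 0.0071]
tool_rot: [3.141, -0.001, 0.266]
contact_force: [0.9, -0.5, 1.4]
gripper_width: 0.0
grip_force: 0.0
t: 11.92
tool_pos: [0.3868, -0.4131, 0.1386]
tool_rot: [3.139, -0.001, 0.265]
contact_force: [-0.8, -0.2, -0.7]
gripper_width: -0.0001
grip_force: 0.0
[([306.2, 139.5], 162, [634.0, -310.0]), ([283.3, 153.1], 165, [603.0, -258.0]), ([328.4, 159.0], 166, [588.0, -359.0])]
Y [([383.1, 181.8], 79, [527.0, -475.0])]
R [([620.0, 11.3], 81, [889.0, -992.0]), ([567.2, 214.1], 94, [453.0, -845.0]), ([420.9, 231.8], 135, [421.0, -549.0]), ([309.7, 247.6], 83, [392.0, -319.0])]
```

View pics/t5.png

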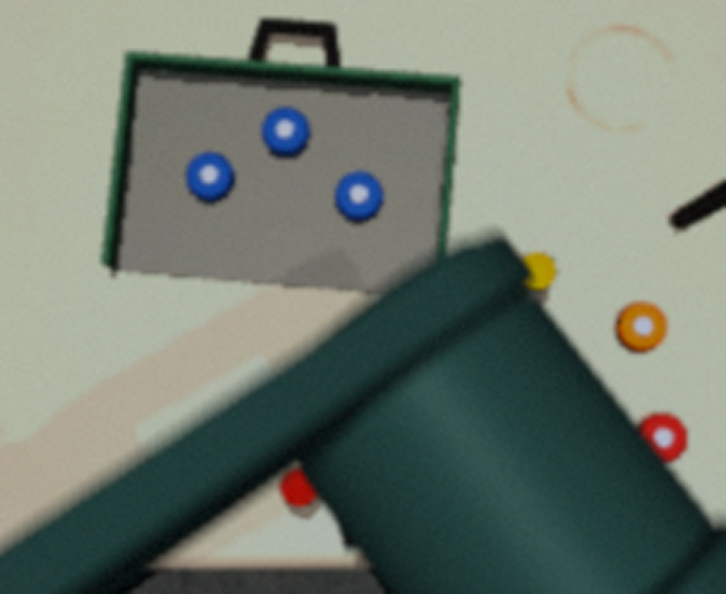

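All three blue caps are wholly inside the pan, at crop positions (285,130), (209,176) and (358,195). Both vials are unmoved (the small shifts come from the arm partly covering them), and the robot is touching nothing.

```bash
python3 -c "
from workcell import ctrl
print(ctrl.finish_job())"
```

```text
the job is handed in; nothing more can be done
None
```

All three blue caps are wholly inside the catch pan, swept in without lifting. Both vials are still upright where they stood, and the job was handed in at about 12 s on the robot clock (limit 53 s).

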